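# Shut and lock an air purifier's filter hatch

## Task

A second-hand air purifier lies on its front on the shop's test table with its new filter in and the filter hatch ajar. Push the hatch down shut onto its seal with the fingertips, then set a fingertip in the slot of the round flush fastener and turn it a quarter turn clockwise to its stop, so that the hatch stays locked flush when you let go and draw back. Grasp and lift nothing, do not lift the hatch wider open, and leave the other things on the table where they are.

Things in the scene. Friction and masses are not known exactly. Their poses are not given: they have to be found in the camera images.
- purifier: white box-shaped air purifier lying on its front, fixed to the table: 260 mm along its x, 300 mm along its y, top at z = 160 mm. Origin: centre of its underside, on the table; z up. In its top is a light grey hatch with dark air slots; shut, it spans x = -98 to +102 mm, y = -103 to +103 mm, flush with the top. Its free edge is the one at -x.
- hatch_hinge (a point): middle of the hatch's hinge line, which runs along the purifier's y at x = +105 mm, z = 155 mm (5 mm below the outer face of the shut hatch); axes as the hatch's.
- hatch (a joint): angle of the hatch, rad: 0 = shut and flush (hard stop), growing as the free edge swings up (0.45 to 0.75 at the start). Hatch with fastener 0.26 kg; the stiff hinge holds it at any angle, about 1 N on the free half moves it down. Foam under the free edge carries the last 4.5 mm: pressing it flush takes about 8 N there; unlocked, it springs back to 0.022 when let go.
- hatch_edge (a point): point on the hatch's outer face at the middle of its free edge, 203 mm from the hinge; x points from the free edge to the hinge along the face, y along the hinge, z out of the outer face.
- slot (a point): centre of the slot's mouth in the grey fastener, a 74 mm disc set flush in the hatch's outer face, 150 mm from the hinge, mid-width (x = -45 mm, y = 0 of the purifier when shut). Slot 28 mm wide, 62 mm long, 14 mm deep, black floor, upright walls. x runs along the slot to the end with the orange mark, y across it, z out of the hatch; it turns with the fastener.
- turnlock (a joint): turn of the fastener, rad, clockwise seen from above: 0 = unlocked (orange mark towards hinge and green dot), 1.571 = locked at its stop (orange mark at the red bar). 0 to 0.25 at the start; stays where left. From about 0.65 its tongue runs under a keeper and draws the hatch down, so the hatch must first be down on its seal (0.025 or less). Turning takes up to about 0.2 N m.
- saucer: blue saucer, 112 mm across, 14 mm high, loose; origin under its centre. To be left alone.
- teacup: white teacup, 68 mm across, 55 mm high, standing on the saucer; origin under its centre. To be left alone.
- screw_jar: amber jar with a steel lid, 60 mm across, 85 mm high; origin under its centre. To be left alone.
- sticker_roll: yellow roll of price stickers lying flat, 86 mm across, 24 mm high; origin under its centre. To be left alone.
- bud_vase: small green glass vase, 68 mm across, 130 mm high; origin under its centre. To be left alone.
- fuse_tin: red tin, 75 x 52 x 34 mm; origin under its centre. To be left alone.

How it is judged:
On the way, in this order (a step that is already met when the one before it is completed fails the run):
1. the hatch is pushed down onto its seal with the fastener still unlocked (value of joint hatch below 0.03 rad and value of joint turnlock below 0.6 rad), for 0.1 s.
2. the fastener is turned to lock and the hatch is drawn flush (value of joint hatch below 0.012 rad and value of joint turnlock above 1.4 rad), for 0.2 s.
At the end, for the whole second after the job is handed in: The hatch stays shut with nobody touching it (its joint below 0.012 rad, free edge within about 2.5 mm of flush), the fastener is turned to lock (above 1.4 of 1.571 rad), and every other thing is within 20 mm of where it stood (all of step 2 and distance of each of saucer, teacup, screw_jar, sticker_roll, bud_vase, fuse_tin from where it was at the start of the episode below 0.02 m).
It fails at once if the hatch is lifted wider open instead of being pushed shut (value of joint hatch above 0.85 rad).
It fails at once if another thing on the table is moved by more than 20 mm or lifted (distance of any of saucer, teacup, screw_jar, sticker_roll, bud_vase, fuse_tin from where it was at the start of the episode above 0.02 m).
It also fails if it takes over 51 s, if anything falls off the work surface, if the arm or the gripper's body presses on something with over 40 N, if the wrist force passes 120 N, or if a joint passes its speed limit or range.

## Robot

A 7-joint arm with a two-finger parallel gripper is mounted at the origin on the work surface. World frame = base frame: x ahead of the robot, y to its left, z up, the work surface at z = 0. Lengths are in m, angles in rad, forces in N, time in s.
With the tool pointing down it reaches from about 0.425 to 0.925 m from the base axis. Payload 6.8 kg.
Tool frame: the origin (TCP) lies on the centre line of the jaws, within the pads' length; the fingertips stand bot.finger_overhang ahead of it and the grasp point (between the pads) lies 3 mm ahead of it (bot.finger_overhang is the distance from the TCP to the fingertips, in m); z points along the fingers, y is the direction in which the jaws open and shut (so a half turn about z gives the same grasp; the last joint's range is limited). The gripper opens to 85 mm and grips with 20 to 120 N. Pads are 22 mm wide; open, the fingers measure 114 mm over their backs; the gripper's body (76 mm by 85 mm) begins 54 mm behind the grasp point. The pads swing forward as they close: fully open they stand 13 mm farther back than shut.
Start: joints at [-1.267, 0.477, 0.022, 1.555, -0.011, 1.109, -0.083], TCP at [0.27, 0.619, 0.253] pointing down, gripper open.
Joint ranges: [-2.96, 2.96], [-0.34, 2.1], [-1.41, 1.46], [0.24, 2.44], [-1.37, 4.51], [0.17, 1.92], [-2.96, 2.96]. Speed limits (rad/s): [2.39, 2.39, 3.14, 3.14, 3.14, 3.14, 3.14].

## Interface

Orientations are given as a unit quaternion [w, x, y, z].
In Python, from station import bot gives the robot as it stands.
- The arm moves only by the tool drive_tool, never from a script. Its argument "increments" is text: rows parted by semicolons, each of 4 numbers parted by spaces: the shift along the world's x, y, z in m, then the turn about the world's z in rad. In form: tx ty tz spin; .... A call has 1 to 12 rows; each row shifts and turns the commanded pose from where the row before left it; what a row does not reach is not made up. A row lasts 1/12 s, in which the tool goes at most 41.7 mm and 7.16 degrees, less where a joint would pass 70% of its speed; a pose out of reach is approached as far as the arm can. A call is refused whole if a number of a shift passes 0.0417 or a number of a turn 0.125, either way. A call with a gripper value outside its range is refused whole. "grip" is the opening, from 0 (shut) to 1 (fully open), set as the call begins (left out, the last holds). The fingers move at their own pace and stop on an object; "squeeze" is the grip in N (left out, the last holds). Time passes only in rows, so rows that do not move let the fingers close. It gives the time, the measured TCP pose, the force and the opening at its end, in the units of the state.
- bot.get_obs(): the state, without advancing time (a new reading comes with each control period).
- bot.read_camera(name): name is "side" or "top" or "wrist"; returns the picture (400x640x3 uint8, red, green, blue); there is no depth.
- bot.calibration(name): a dict with "fx", "fy", "cx", "cy" (pixels), "camera_from_world" (4x4, takes a point from world to camera coordinates). Camera axes: x right, y down, z forward; pixel columns grow to the right and rows downward; lengths in m; the calibration is good to about 2 mm. A picture is of the moment at which its call begins: read the wrist's pose just before it. calibration takes no time and is no camera call; for the wrist camera it gives the pose at the moment of the call.
- bot.hand_in(): hands the job in, once; it reports no verdict.
The state is a dict: "t": time; "q": joint angles; "joint_vel": joint speeds; "joint_torque": joint torques, N m; "eef_pos": TCP position; "tool_rot": TCP orientation; "contact_force": force on the tool from outside, world axes, zero at the start; "torque": the same for the moment, N m; "gripper_width": opening from 0.0 (shut) to 1.0 (fully open).
Only numpy, scipy, OpenCV 4.12 (cv2) and the standard library are available. Lean on these libraries where they do the work, as an engineer would, in place of code of your own. Each camera call takes 0.05 s, during which the arm holds its last target.

## Working session

There is one attempt and no reset: what is moved stays moved. The work goes in short steps, Python scripts to look and compute and a tool call to move; the robot and the scene stay as the last step left them, time stands still between calls to the robot, and variables do not carry over. Pictures are saved under pics/ and viewed, and the job is handed in when it is done.

Besides the shell and the picture viewer there is one more tool, called after "Request:" as a command line: name --argument value ..., lists and objects as JSON in quotes. drive_tool: Moves the arm, as the interface text tells. Its arguments: {"type":"object","properties":{"increments":{"type":"string"},"grip":{"type":"number"},"squeeze":{"type":"number"}},"required":["increments"]}

```bash
ls; mkdir -p pics; python3 - <<'E'
from station import bot
import cv2
o=bot.get_obs()
for k,v in o.items(): print(k,v)
print(bot.finger_overhang)
for n in ["side","top","wrist"]:
    c=bot.calibration(n); print(n,c)
    im=bot.read_camera(n); cv2.imwrite(f"pics/{n}0.png",im[:,:,::-1])
E
```

```text
pics
t 0.0
q [-1.26712209  0.47780547  0.02232849  1.55649624 -0.01153497  1.10931582
 -0.08309096]
joint_vel [ 0.0001834   0.00043323  0.00022131  0.0006383  -0.00050524 -0.00017687
 -0.00052622]
joint_torque [ 4.38760353e-04 -5.96462774e+01  1.60771586e+00 -2.81196088e+01
  1.22860784e-02  9.46197251e-03  1.92428217e-05]
eef_pos [0.26992474 0.61804563 0.25230296]
tool_rot [-1.41894420e-04  2.04423505e-01  9.78882082e-01 -9.38055798e-04]
contact_force [-0.54947326 -0.6871506   0.14505606]
torque [ 0.0436528  -0.02921185  0.03502851]
gripper_width 1.0045859205654233
0.022
side {'fx': 425.97748645164023, 'fy': 425.97748645164023, 'cx': 322.2702860429386, 'cy': 209.27499496252574, 'camera_from_world': array([[ 0.13782106,  0.99045164, -0.00330199, -0.08964828],
       [ 0.90685242, -0.12752742, -0.40169073, -0.40415796],
       [-0.39827633,  0.05236703, -0.91576943,  1.20137392],
       [ 0.        ,  0.        ,  0.        ,  1.        ]])}
top {'fx': 409.56375706383153, 'fy': 409.56375706383153, 'cx': 318.4744511983057, 'cy': 203.68323212848338, 'camera_from_world': array([[-0.0200507 , -0.99952664,  0.02333364,  0.0256484 ],
       [-0.99156947,  0.01689198, -0.12847038,  0.52857073],
       [ 0.12801542, -0.02571284, -0.9914388 ,  0.88736592],
       [ 0.        ,  0.        ,  0.        ,  1.        ]])}
wrist {'fx': 281.71011999709793, 'fy': 281.71011999709793, 'cx': 318.32581166706785, 'cy': 202.58426702845472, 'camera_from_world': array([[ 0.40093448,  0.9161058 , -0.00130954, -0.67378659],
       [ 0.88334565, -0.38621732,  0.26558734, -0.03361452],
       [ 0.24280034, -0.1076399 , -0.96408591,  0.37903773],
       [ 0.        ,  0.        ,  0.        ,  1.        ]])}
```

View pics/side0.png

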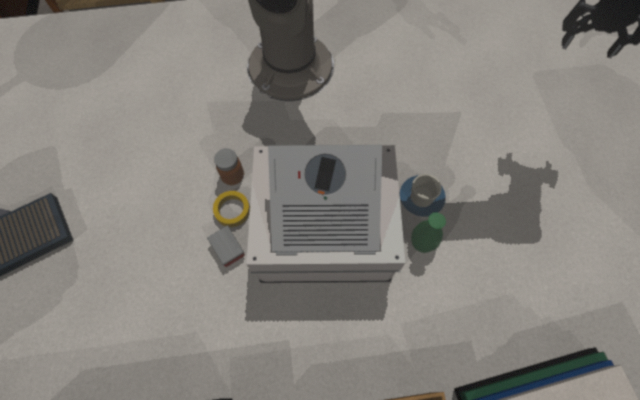

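View pics/top0.png

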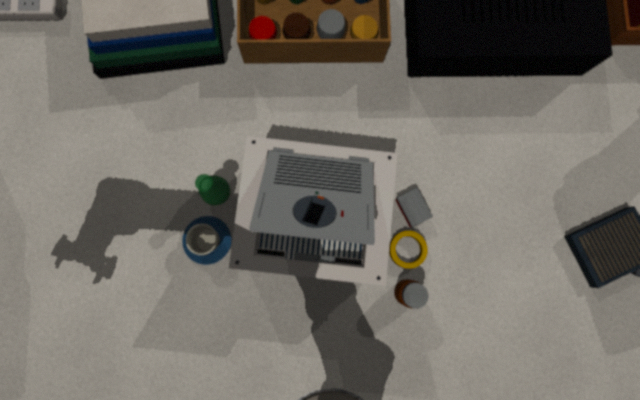

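View pics/wrist0.png

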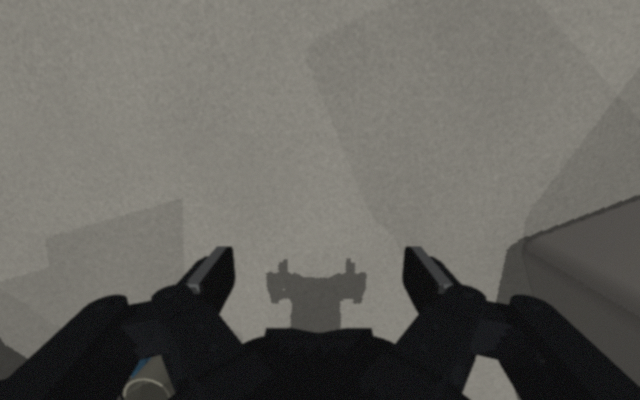

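```bash
python3 - <<'E'
import cv2
a=cv2.imread("pics/top0.png")[120:300,170:440]; cv2.imwrite("pics/topz.png",cv2.resize(a,None,fx=2.95,fy=2.95,interpolation=2))
a=cv2.imread("pics/side0.png")[130:300,200:460]; cv2.imwrite("pics/sidez.png",cv2.resize(a,None,fx=3,fy=3,interpolation=2))
E
```

```text
(no output)
```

View pics/topz.png

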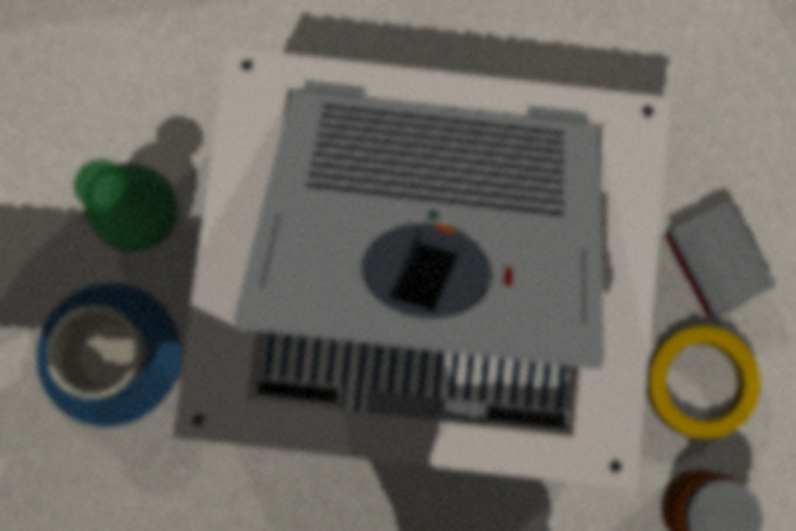

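View pics/sidez.png

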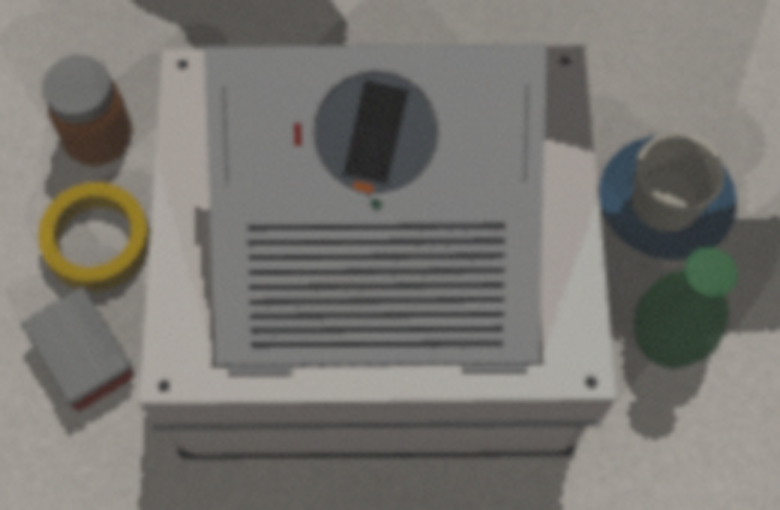

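```bash
cat > fit.py <<'E'
import numpy as np
from station import bot
from scipy.optimize import least_squares
def proj(n,P,c={}):
    if n not in c: c[n]=bot.calibration(n)
    k=c[n];M=k["camera_from_world"];p=P@M[:3,:3].T+M[:3,3]
    return np.c_[k["fx"]*p[:,0]/p[:,2]+k["cx"],k["fy"]*p[:,1]/p[:,2]+k["cy"]]
E
python3 - <<'E'
from fit import *
T=lambda L:(np.array(L)+.5)/2.95-.5+[170,120]
S=lambda L:(np.array(L)+.5)/3-.5+[200,130]
sg=np.array([[1,1],[1,-1],[-1,1],[-1,-1]])
tb=T([[228,48],[668,95],[178,437],[637,484]]); sb=S([[613,400],[145,402],[585,45],[162,47]])
ts=T([[246,65],[647,111],[197,420],[615,466]]); ss=S([[591,382],[164,386],[565,61],[182,64]])
th=T([[240,327],[600,367],[425,275],[444,229]]); sh=S([[545,47],[206,47],[377,131],[363,187]])
def model(v):
    x,y,w,ix,iy,a,t=v
    R=np.array([[np.cos(w),-np.sin(w)],[np.sin(w),np.cos(w)]])
    W=lambda L:np.c_[L[:,:2]@R.T+[x,y],L[:,2]]
    box=np.c_[sg*[.13,.15],np.full(4,.16)]; scr=np.c_[sg*[ix,iy],np.full(4,.16)]
    r=.034; h=np.array([[-.203,.103],[-.203,-.103],[-.15,0],[-.15+r*np.cos(t),-r*np.sin(t)]])
    # local: u along hinge->, normal offset .005
    H=np.c_[.105+h[:,0]*np.cos(a)+.005*np.sin(a)*1, h[:,1], .155-h[:,0]*np.sin(a)+.005*np.cos(a)]
    return W(box),W(scr),W(H)
def res(v):
    b,s,h=model(v)
    return np.concatenate([(proj("top",b)-tb),(proj("side",b)-sb),proj("top",s)-ts,proj("side",s)-ss,proj("top",h)-th,proj("side",h)-sh]).ravel()
f=least_squares(res,[.55,0,0,.115,.13,.6,.2],loss="soft_l1")
print(f.x.round(4)); print(res(f.x).reshape(-1,4,2).round(1).tolist())
b,s,h=model(f.x);print(b.round(3),h.round(3))
# others
def unproj(n,uv,z):
    k=bot.calibration(n);M=k["camera_from_world"];d=np.array([(uv[0]-k["cx"])/k["fx"],(uv[1]-k["cy"])/k["fy"],1])
    R=M[:3,:3];o=-R.T@M[:3,3];d=R.T@d;return (o+d*(z-o[2])/d[2]).round(3)
for nm,uv,z in [("saucer",(108,355),.012),("cup",(97,350),.07),("vase",(100,185),.13),("roll",(705,380),.024),("jar",(725,515),.085),("tin",(722,253),.034)]:
    print(nm,unproj("top",T([uv])[0],z))
E
```

```text
[ 0.5026  0.0267 -0.129   0.118   0.1351  0.5936  0.2339]
[[[-0.6, -0.5], [1.1, 0.6], [-1.8, 0.2], [0.1, 1.6]], [[1.3, 0.1], [-1.6, 1.0], [-0.0, 0.6], [0.3, 1.3]], [[-0.0, 0.4], [0.2, 0.2], [0.4, 0.4], [0.4, 0.4]], [[0.3, 0.1], [0.2, 0.1], [0.1, 0.2], [0.3, 0.4]], [[-1.9, -0.1], [0.7, 0.1], [0.5, -0.1], [0.0, 1.9]], [[-0.1, -0.6], [0.0, 0.5], [-0.3, 1.0], [0.3, 0.1]]]
[[ 0.651  0.159  0.16 ]
 [ 0.612 -0.139  0.16 ]
 [ 0.393  0.192  0.16 ]
 [ 0.354 -0.105  0.16 ]] [[ 0.456  0.137  0.273]
 [ 0.429 -0.068  0.273]
 [ 0.486  0.029  0.243]
 [ 0.512  0.018  0.225]]
saucer [0.453 0.271 0.012]
cup [0.454 0.264 0.07 ]
vase [0.564 0.249 0.13 ]
roll [ 0.425 -0.186  0.024]
jar [ 0.329 -0.18   0.085]
tin [ 0.521 -0.201  0.034]
```

Request:
drive_tool --increments "0.006 -0.015 0.008 -0.05;0.012 -0.03 0.008 -0.095;0.0132 -0.0327 0.008 -0.095;0.0132 -0.0327 0.008 -0.095;0.0132 -0.0327 0.008 -0.095;0.0132 -0.0327 0.008 -0.095;0.0132 -0.0327 0.008 -0.095;0.0132 -0.0327 0.008 -0.095;0.0132 -0.0327 0.008 -0.095;0.0132 -0.0327 0.008 -0.095" --grip 0

```text
t: 0.98
eef_pos: [0.394, 0.3101, 0.3335]
tool_rot: [-0.0, 0.614, 0.79, -0.0]
contact_force: [-0.1, -0.0, -0.2]
gripper_width: 0.003
```

Request:
drive_tool --increments "0.013 -0.032 0 -0.09;0.013 -0.032 0 -0.09;0.013 -0.032 0 -0.09;0.013 -0.032 0 -0.09;0.013 -0.032 0 -0.09;0.012 -0.03 0 -0.09;0.007 -0.018 0 -0.06;0.003 -0.007 0 -0.012;0 0 0 0"

```text
t: 1.73
eef_pos: [0.4811, 0.0959, 0.3333]
tool_rot: [0.0, 0.822, 0.569, -0.0]
contact_force: [0.5, -0.1, 0.8]
gripper_width: -0.0
```

```bash
python3 - <<'E'
from station import bot
import cv2
o=bot.get_obs();print(o["t"],o["eef_pos"],o["q"],o["contact_force"])
for n in ["side","wrist"]:
    cv2.imwrite(f"pics/{n}1.png",bot.read_camera(n)[:,:,::-1])
E
```

```text
1.7333 [0.48109956 0.09585691 0.33325177] [-0.81128168  0.08720714  0.52911638  1.90953063 -0.04797017  1.15724354
 -0.62453925] [ 0.5177833  -0.07846391  0.76150113]
```

View pics/wrist1.png

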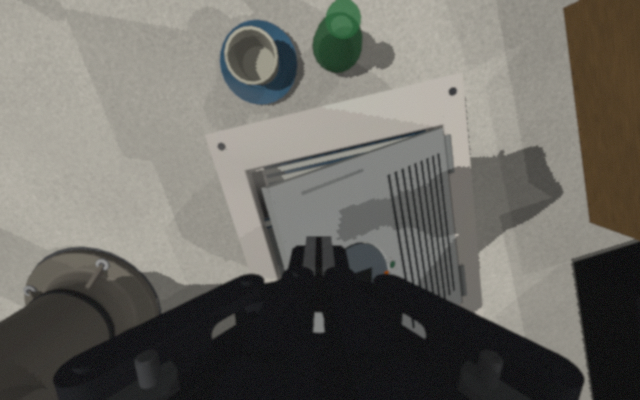

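View pics/side1.png

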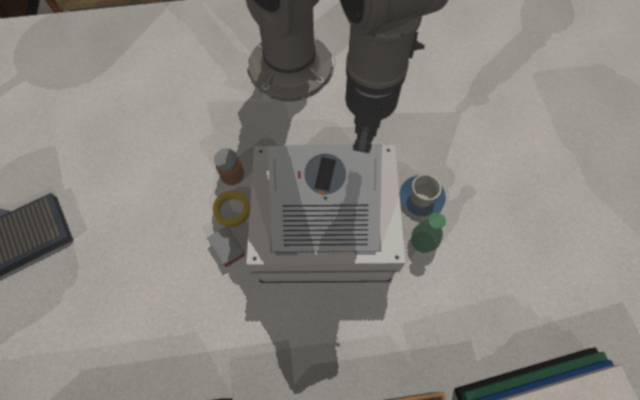

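Request:
drive_tool --increments "0 0 -0.015 0;0 0 -0.015 0;0 0 -0.012 0;0 0 -0.01 0;0 0 -0.01 0;0 0 -0.01 0;0 0 -0.01 0"

```text
t: 2.42
eef_pos: [0.4808, 0.0978, 0.2506]
tool_rot: [-0.0, 0.821, 0.571, 0.0]
contact_force: [-0.0, -0.2, 0.5]
gripper_width: 0.001
```

Request:
drive_tool --increments "0 0 -0.01 0;0 0 -0.01 0;0 0 -0.01 0;0 0 -0.01 0;0 0 -0.01 0;0 0 0 0"

```text
t: 2.92
eef_pos: [0.4796, 0.0967, 0.1992]
tool_rot: [-0.0, 0.822, 0.57, -0.002]
contact_force: [0.5, -0.3, -0.8]
gripper_width: -0.0
```

```bash
python3 - <<'E'
from station import bot
import cv2
for n in ["top","wrist"]:
    cv2.imwrite(f"pics/{n}2.png",bot.read_camera(n)[:,:,::-1])
E
```

```text
(no output)
```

View pics/wrist2.png

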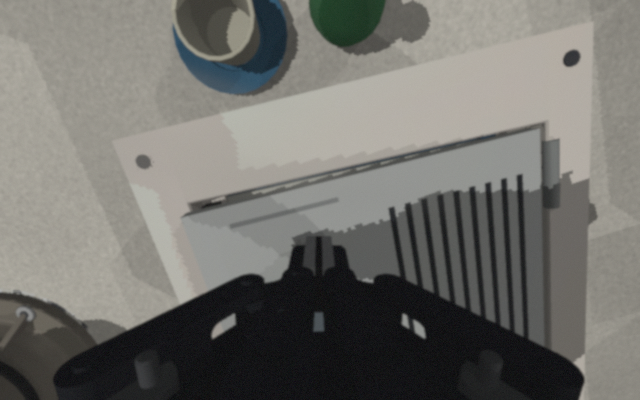

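View pics/top2.png

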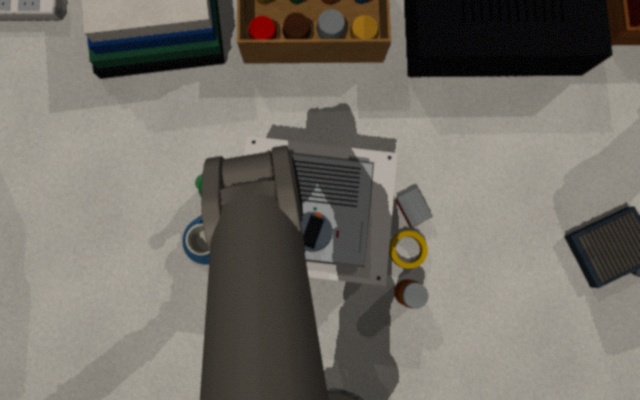

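The hatch is being pushed down: the wrist view shows only a thin gap left at its side (200,205), with the fingertips at about (318,245). I'll press on to the seal.

Request:
drive_tool --increments "0 0 -0.006 0;0 0 -0.004 0;0 0 -0.003 0;0 0 -0.002 0;0 0 0 0;0 0 0 0"

```text
t: 3.52
eef_pos: [0.4807, 0.0969, 0.1862]
tool_rot: [-0.0, 0.822, 0.57, -0.0]
contact_force: [-1.3, -0.4, 0.7]
gripper_width: -0.005
```

Request:
drive_tool --increments "0 0 -0.002 0;0 0 -0.002 0;0 0 -0.001 0;0 0 0 0"

```text
t: 3.85
eef_pos: [0.4809, 0.097, 0.1821]
tool_rot: [-0.0, 0.822, 0.57, 0.0]
contact_force: [-3.5, -0.5, 8.4]
gripper_width: -0.001
```

Request:
drive_tool --increments "0 0 -0.0015 0;0 0 -0.001 0;0 0 0 0;0 0 0 0"

```text
t: 4.18
eef_pos: [0.4811, 0.097, 0.1816]
tool_rot: [-0.001, 0.822, 0.57, 0.001]
contact_force: [-12.0, -2.4, 35.0]
gripper_width: 0.003
```

Request:
drive_tool --increments "0 0 0.002 0;0 0 0.02 0;0 0 0.03 0;-0.005 -0.015 0.03 0;-0.009 -0.0245 0.02 0;-0.009 -0.025 0 0;0 0 0 0;0 0 0 0" --grip 0.25

```text
t: 4.85
eef_pos: [0.4575, 0.0314, 0.2811]
tool_rot: [-0.0, 0.822, 0.569, 0.001]
contact_force: [-0.0, 1.3, 0.1]
gripper_width: 0.251
```

```bash
python3 - <<'E'
from fit import *
import cv2
o=bot.get_obs();print(o["t"],o["eef_pos"],o["contact_force"],o["gripper_width"])
for n in ["side","wrist"]:
    cv2.imwrite(f"pics/{n}3.png",bot.read_camera(n)[:,:,::-1])
a=cv2.imread("pics/side3.png")[120:290,200:460]; cv2.imwrite("pics/side3z.png",cv2.resize(a,None,fx=3,fy=3,interpolation=2))
for p in [(.458,.0325,.163)]: print(proj("side",np.array([p])),proj("wrist",np.array([p])))
E
```

```text
4.85 [0.45748147 0.03138646 0.28114574] [-0.03077174  1.26984161  0.1391631 ] 0.2511114417371706
[[324.77572928 180.70697074]] [[319.61741471 204.49889681]]
```

View pics/wrist3.png

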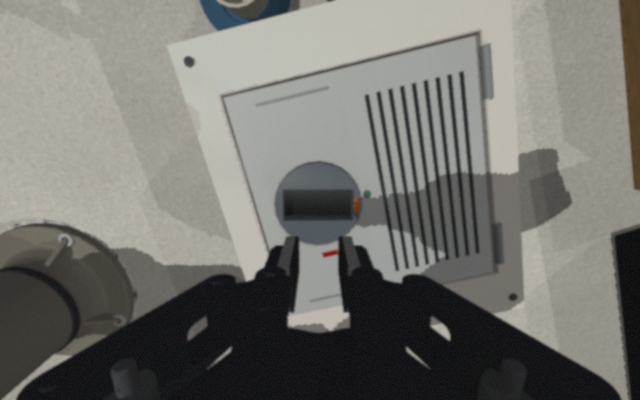

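View pics/side3z.png

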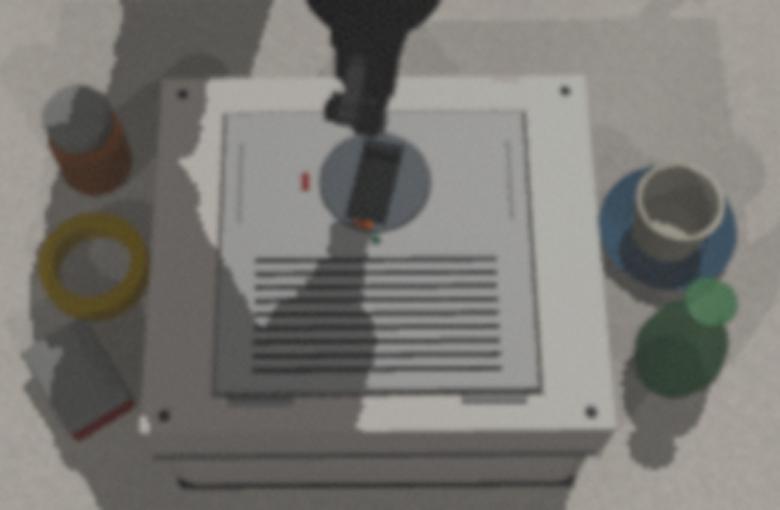

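The hatch now rests on its seal. The slot in the wrist view, centred at (318,204), lies along the jaw axis and matches the projected point (319.6,204.5), so I'll enter the slot.

Request:
drive_tool --increments "0.0005 0.001 -0.02 0;0 0 -0.03 0;0 0 -0.025 0;0 0 -0.012 0;0 0 -0.006 0;0 0 -0.004 0;0 0 0 0" --grip 0.2

```text
t: 5.53
eef_pos: [0.4583, 0.034, 0.1833]
tool_rot: [0.0, 0.821, 0.57, -0.001]
contact_force: [0.3, -0.4, -0.5]
gripper_width: 0.199
```

Request:
drive_tool --increments "0 -0.001 -0.004 0;0 0 -0.004 0;0 0 -0.003 0;0 0 0 0;0 0 0 0"

```text
t: 5.95
eef_pos: [0.4583, 0.0325, 0.1729]
tool_rot: [-0.0, 0.822, 0.57, 0.0]
contact_force: [0.0, 0.7, 0.3]
gripper_width: 0.203
```

```bash
python3 - <<'E'
from fit import *
import cv2
o=bot.get_obs();print(o["t"],o["eef_pos"],o["contact_force"],o["gripper_width"])
cv2.imwrite(f"pics/wrist4.png",bot.read_camera("wrist")[:,:,::-1])
E
```

```text
5.95 [0.45830982 0.03246925 0.17290932] [0.00458537 0.68322184 0.28035498] 0.20273389544106418
```

View pics/wrist4.png

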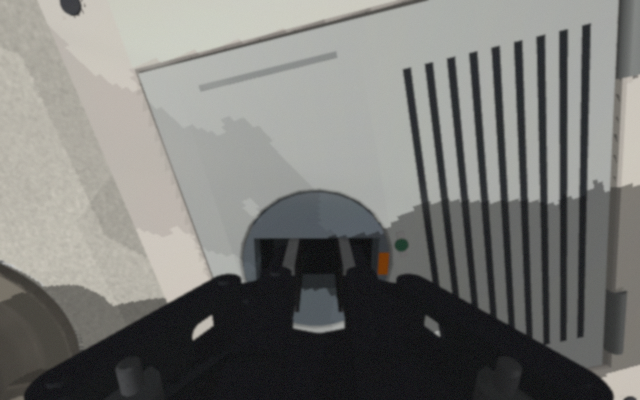

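The fingers are in the slot (opening at 258–378, y≈240) and no force shows. Turning clockwise now.

Request:
drive_tool --increments "0 0 0 -0.06;0 0 0 -0.06;0 0 0 -0.06;0 0 0 -0.06;0 0 0 -0.06;0 0 0 -0.06;0 0 0 -0.06;0 0 0 -0.06"

```text
t: 6.67
eef_pos: [0.458, 0.0322, 0.1729]
tool_rot: [-0.0, 0.934, 0.357, -0.0]
contact_force: [-0.6, -0.4, 0.1]
gripper_width: 0.2
```

```bash
python3 - <<'E'
from fit import *
import cv2
o=bot.get_obs();print(o["t"],o["eef_pos"],o["contact_force"],o["torque"],o["q"])
cv2.imwrite(f"pics/wrist5.png",bot.read_camera("wrist")[:,:,::-1])
E
```

```text
6.6667 [0.45795897 0.03223504 0.17292159] [-0.6085789  -0.36595573  0.10799907] [-0.22635958  0.20036694 -0.00649332] [-0.76460533  0.26446212  0.65491968  2.16681287 -0.22904212  0.77693148
 -0.80287036]
```

View pics/wrist5.png

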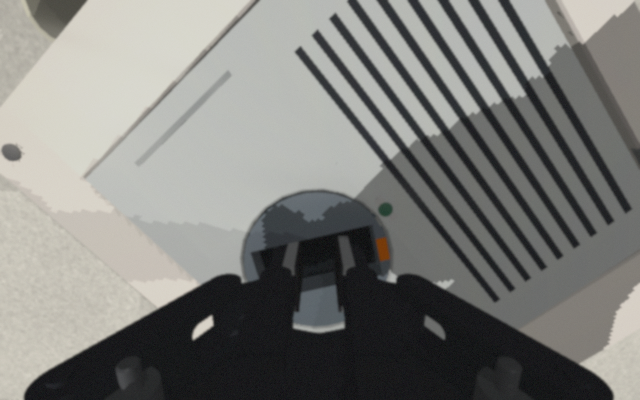

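The fastener follows with about 0.2 rad of play (orange mark at (382,250), slot tilted in the jaws). Turning on.

Request:
drive_tool --increments "0 0 0 -0.06;0 0 0 -0.06;0 0 0 -0.06;0 0 0 -0.06;0 0 0 -0.06;0 0 0 -0.06;0 0 0 -0.06;0 0 0 -0.06"

```text
t: 7.38
eef_pos: [0.4576, 0.0321, 0.1726]
tool_rot: [0.0, 0.992, 0.126, -0.001]
contact_force: [-1.0, -2.6, -2.2]
gripper_width: 0.199
```

Request:
drive_tool --increments "0 0 0 -0.06;0 0 0 -0.06;0 0 0 -0.06;0 0 0 -0.06;0 0 0 -0.06;0 0 0 -0.06;0 0 0 -0.06;0 0 0 0"

```text
t: 8.05
eef_pos: [0.4573, 0.0324, 0.1717]
tool_rot: [0.001, 0.997, -0.083, -0.001]
contact_force: [3.9, -0.6, -17.8]
gripper_width: 0.199
```

```bash
python3 - <<'E'
from fit import *
import cv2
o=bot.get_obs();print(o["t"],o["eef_pos"],o["contact_force"],o["torque"],o["q"],o["tool_rot"])
cv2.imwrite(f"pics/wrist6.png",bot.read_camera("wrist")[:,:,::-1])
E
```

```text
8.05 [0.45726464 0.0324369  0.17168136] [  3.86081957  -0.56685725 -17.80745384] [-0.19935533 -0.70439038  0.15802038] [-0.93512683  0.31491656  0.87417283  2.17647906 -0.33883955  0.79005421
 -1.58018615] [ 8.73781465e-04  9.96512596e-01 -8.34349341e-02 -7.03543619e-04]
```

View pics/wrist6.png

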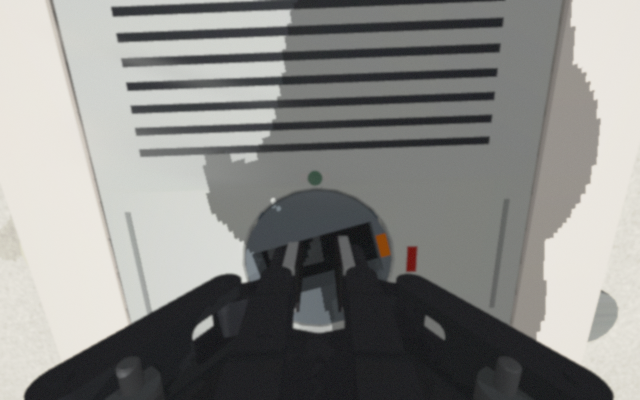

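Request:
drive_tool --increments "0 0 -0.001 -0.03;0 0 -0.001 -0.04;0 0 0 -0.04;0 0 0 -0.04;0 0 0 -0.04;0 0 0 0;0 0 0 0"

```text
t: 8.68
eef_pos: [0.4573, 0.0325, 0.1708]
tool_rot: [-0.0, 0.984, -0.177, -0.001]
contact_force: [-4.6, -0.8, -1.5]
gripper_width: 0.2
```

```bash
python3 - <<'E'
from fit import *
import cv2
o=bot.get_obs();print(o["t"],o["eef_pos"],o["contact_force"],o["torque"],o["tool_rot"])
cv2.imwrite(f"pics/wrist7.png",bot.read_camera("wrist")[:,:,::-1])
E
```

```text
8.6833 [0.45734392 0.03245525 0.17084102] [-4.60572716 -0.75812017 -1.47635288] [-0.11794087  1.15674844  0.08613159] [-1.47089012e-04  9.84187504e-01 -1.77125976e-01 -1.15065486e-03]
```

View pics/wrist7.png

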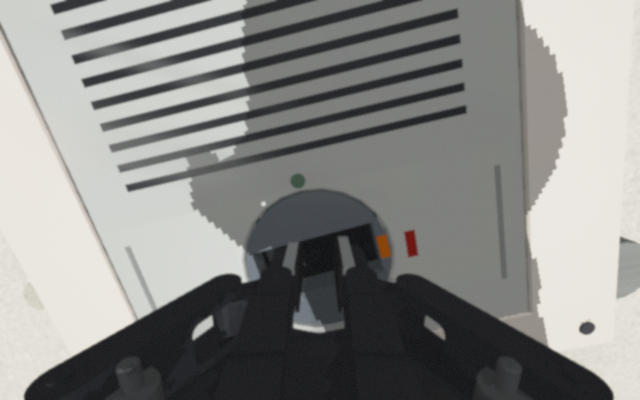

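Request:
drive_tool --increments "0 0 0 -0.03;0 0 0 -0.03;0 0 0 -0.03;0 0 0 0;0 0 0 0"

```text
t: 9.15
eef_pos: [0.4574, 0.0325, 0.1708]
tool_rot: [0.0, 0.975, -0.221, -0.001]
contact_force: [-6.3, -0.5, 0.5]
gripper_width: 0.202
```

```bash
python3 - <<'E'
from fit import *
import cv2
o=bot.get_obs();print(o["t"],o["eef_pos"],o["contact_force"],o["torque"],o["tool_rot"])
cv2.imwrite(f"pics/wrist8.png",bot.read_camera("wrist")[:,:,::-1])
E
```

```text
9.15 [0.45738783 0.03250432 0.17081778] [-6.31635845 -0.48196853  0.52737307] [-0.1828499   1.28441421  0.61098944] [ 1.17901841e-04  9.75376586e-01 -2.20542995e-01 -1.13509154e-03]
```

View pics/wrist8.png

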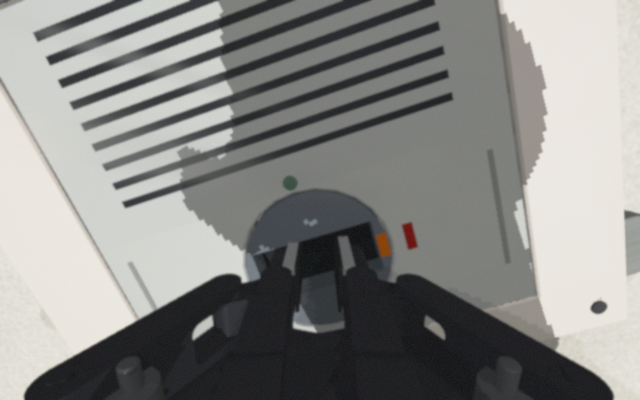

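Moment about z rose from 0.09 to 0.61 N m, well over the 0.2 that turning takes, so the fastener is at its stop. I'll centre the fingers in the play, draw out and look.

Request:
drive_tool --increments "0 0 0 0.06;0 0 0 0.06;0 0 0 0.04;0 0 0 0;0 0 0.006 0;0 0 0.01 0;0 0 0.02 0;0 0 0.03 0;0 0 0.03 0;0 0 0.02 0;0 0 0 0"

```text
t: 10.12
eef_pos: [0.462, 0.0325, 0.2918]
tool_rot: [-0.003, 0.99, -0.144, 0.004]
contact_force: [0.3, 0.9, -0.5]
gripper_width: 0.197
```

```bash
python3 - <<'E'
from fit import *
import cv2
o=bot.get_obs();print(o["t"],o["eef_pos"],o["contact_force"],o["torque"],o["tool_rot"])
cv2.imwrite(f"pics/wrist9.png",bot.read_camera("wrist")[:,:,::-1])
cv2.imwrite("pics/side9.png",bot.read_camera("side")[:,:,::-1])
a=cv2.imread("pics/side9.png")[120:290,200:460]; cv2.imwrite("pics/side9z.png",cv2.resize(a,None,fx=3,fy=3,interpolation=2))
E
```

```text
10.1167 [0.46196507 0.03248302 0.29184848] [ 0.25795113  0.86237886 -0.53184599] [ 0.00398938  0.00877097 -0.04728649] [-0.00301662  0.98957835 -0.14390253  0.00420144]
```

View pics/wrist9.png

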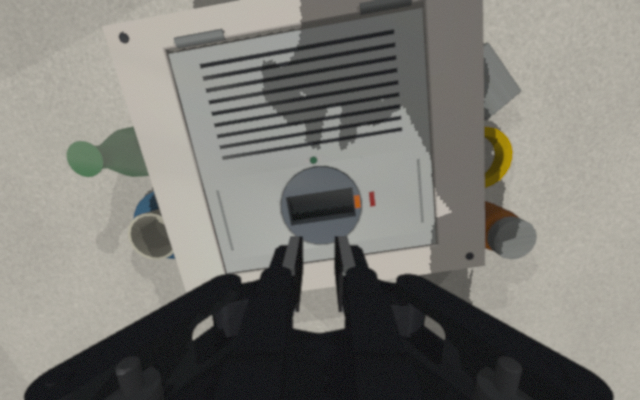

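View pics/side9z.png

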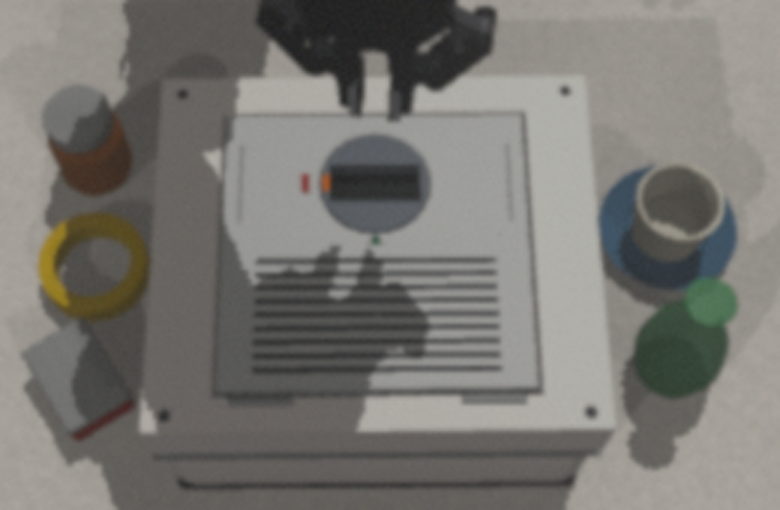

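```bash
python3 - <<'E'
from station import bot
print(bot.hand_in())
E
```

```text
the job is handed in; nothing more can be done
None
```

The hatch is pushed shut and locked, and the job was handed in about 10 s into the 51 s limit. `hand_in` gave no verdict, so these are my own checks only.

- **Push:** I pressed the hatch down with the closed fingertips beside the fastener. It met its hard stop at 35 N on the wrist. Backed off, the pictures showed it resting on its seal with the fastener still unlocked.
- **Turn:** I set the fingertips in the slot, slightly open along it, and turned clockwise. The moment rose to 0.61 N m against the roughly 0.2 N m that turning takes, so I took that as the stop. I then centred the fingers in the play and drew straight up out of the slot.
- **Last look, with the arm clear:**
  - The orange mark faces the red bar, and the slot runs parallel to the air slots to within about 0.03 rad.
  - The hatch looks flush, but I did not measure its joint angle.
  - The saucer, teacup, jar, roll, vase and tin look unmoved. I judged that by eye only.
- **Anything off:** during the turn the tool briefly showed 18 N of downward pull as the hatch was drawn in, and lowering the tool 2 mm relieved it. No check failed or disagreed.

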